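# Park the rolling pin on its rest with a hand float

## Task

Park the rolling pin in its rest without touching, gripping or lifting it by hand: take the wooden hand float by its handle, lay its flat underside on the pin and, pressing gently (about 5 N, never over 20 N), roll the pin under it up the ramp until it drops into the groove against the back stop. Then lay the float down flat on the worktop, clear of pin and rest, and let go. Leave the other things where they are.

Things in the scene. Friction and masses are not known exactly. Their poses are not given: they have to be found in the camera images.
- rolling_pin: Light wooden rolling pin lying on the low front part of the rest: barrel 36 mm thick and about 120 mm long, a small handle at each end, 186 mm long in all, about 0.16 kg. Origin at its centre; its y axis runs along the pin, x and z turn as it rolls. Only the middle 94 mm is truly cylindrical. It rolls freely, and back down the ramp when let go there.
- pin_rest: Low wooden rest, fixed, 158 mm long (x), 126 mm wide. Origin at worktop level under the groove's middle; x points up the ramp to the back stop, y along the groove. Heights along x: entry lip 10 mm at -0.125; flat floor 5 mm from -0.122 to -0.079, where the pin starts; ramp up to a crest of 14 mm at -0.013; groove floor 9 mm; back stop 32 mm from +0.0185 to +0.030.
- groove (a point): Where the centre of the pin lies when seated: in the middle of the groove, 27 mm above the worktop; axes as the rest. The top of the pin is then 45 mm above the worktop; on the crest it is 50 mm and at the start 41 mm above it.
- pastry_float: Dark wooden hand float lying on the worktop beside the rest, about 0.2 kg: plate 140 (x) by 90 (y) by 10 mm with a ridge handle across its middle, 24 mm thick (x), 70 mm long (y), 36 mm high above the plate. Origin at the centre of its flat underside, z up. Half a turn leaves it the same.
- float_grip (a point): Middle of the float's ridge handle, 30 mm above the float's underside; grip it across its 24 mm (along the float's x) from above.
- float_face (a point): Centre of the float's flat underside. A plate that rolls the pin goes twice as far as the pin, so the line of contact wanders back along the plate by as much as the pin advances: start with the contact near the plate's front end and move along the rest's x. Under light pressure or slow motion the pin slips and lags a little more.
- jam_jar: Jam jar, 69 mm wide and 99 mm high, standing on the kitchen scale at the back; bystander. Origin at the centre of its underside.
- match_box: Small card box 48 x 61 x 15 mm near the front edge; bystander. Origin at the centre of its underside.
- sachet_box: Small card box 62 x 70 x 22 mm behind the work; bystander. Origin at the centre of its underside.
- keys: Bunch of keys, 104 x 115 x 8 mm, near the front left corner; bystander. Origin at the centre of its underside.

How it is judged:
On the way, in this order (a step that is already met when the one before it is completed fails the run):
1. the float lies on the pin and presses on it, the pin still low at the front of the rest (contact force between pastry_float and rolling_pin above 1 N and x of rolling_pin in the frame of pin_rest below -0.06 m), for 0.1 s.
2. the pin is on the upper ramp, under the pressing float (contact force between pastry_float and rolling_pin above 0.5 N and x of rolling_pin in the frame of pin_rest between -0.045 and -0.008 m), for 0.1 s.
3. the pin lies in the groove (x of rolling_pin in the frame of pin_rest between -0.005 and 0.005 m and z of rolling_pin in the frame of pin_rest between 0.023 and 0.03 m and y of rolling_pin in the frame of pin_rest between -0.02 and 0.02 m and angle between the y axis of rolling_pin and the y axis of pin_rest, either way round below 0.08 rad), for 0.3 s.
At the end, for the whole second after the job is handed in: The rolling pin lies at rest in the groove (centre within 5 mm of the groove's middle, within 20 mm of the middle of its length, parallel to the groove within 0.08 rad, not riding on the crest), and the float lies flat and at rest on the worktop, upright, touching neither the pin nor the rest (all of step 3 and linear speed of each of rolling_pin, pastry_float below 0.02 m/s and angular speed of rolling_pin below 0.4 rad/s and height (world z) of float_face between -0.003 and 0.003 m and angle between pastry_float's own z axis and vertical below 0.04 rad and contact force between pastry_float and rolling_pin below 0.05 N and contact force between pastry_float and pin_rest below 0.05 N).
It fails at once if the float pressed on the pin with more than 20 N (contact force between pastry_float and rolling_pin above 20 N).
It fails at once if the hand or arm touched the rolling pin (contact force between any of the fingers, the arm and rolling_pin above 0.3 N).
It fails at once if the pin was lifted off the rest (centre more than 50 mm above the worktop) (height (world z) of rolling_pin above 0.05 m).
It fails at once if the float pressed on the pin with its edge or while steeply tilted, not with its flat underside from above (contact force between pastry_float and rolling_pin above 1 N and (z of float_face in the frame of pin_rest below 0.031 m or angle between pastry_float's own z axis and vertical above 0.3 rad)).
It fails at once if a bystander (jar, box or keys) was moved by more than 20 mm (distance of any of jam_jar, match_box, sachet_box, keys from where it was at the start of the episode above 0.02 m).
It also fails if it takes over 72 s, if anything falls off the work surface, if the arm or the gripper's body presses on something with over 40 N, if the wrist force passes 120 N, or if a joint passes its speed limit or range.

## Robot

A 6-joint arm with a two-finger parallel gripper is mounted at the origin on a cart in front of the work surface, level with it; the furniture and walls round the work are solid. World frame = base frame: x ahead of the robot, y to its left, z up, the work surface at z = 0. Lengths are in m, angles in rad, forces in N, time in s.
With the tool pointing down it reaches from about 0.25 to 0.725 m from the base axis. Payload 4 kg.
Tool frame: the origin (TCP) lies midway between the tips of the shut fingers; the grasp point (between the pads) lies 19 mm behind it (bot.grip_point_offset is the distance from the TCP to the grasp point, in m); z points along the fingers, y is the line along which they close (so a half turn about z gives the same grasp; the last joint's range is limited). The gripper opens to 85 mm and grips with 20 to 120 N. Pads are 22 mm wide; open, the fingers measure 114 mm over their backs; the gripper's body (76 mm by 85 mm) begins 54 mm behind the grasp point. The pads swing forward as they close: fully open they stand 13 mm farther back than shut.
Start: joints at [-1.307, 0.241, 0.005, 1.335, 0, 1.571], TCP at [0.13, -0.483, 0.198] pointing down, gripper open.
Joint ranges: [-2.72, 2.72], [-1.05, 1.87], [-1.09, 1.28], [-1.99, 2.15], [-1.42, 1.44], [-3.14, 3.14]. Speed limits (rad/s): [2.79, 2.79, 3.14, 3.14, 3.14, 3.14].

## Interface

Orientations are given as a unit quaternion [x, y, z, w].
In Python, from workcell import bot gives the robot as it stands.
- The arm moves only by the tool step_arm, never from a script. Its argument "targets" is text: rows parted by semicolons, each of 7 numbers parted by spaces: the opening, from -1 (shut) to 1 (fully open), so that 0 is half open, then the shift along the world's x, y, z normalised to -1 to 1, where 1 is 0.5 m, then the turn, a rotation vector about the world's x, y, z normalised to -1 to 1, where 1 is pi/4 rad. In form: gripper x y z wx wy wz; .... A call has 1 to 10 rows; each row is the pose to reach, as a shift and turn from the pose commanded when the call began; what a row does not reach only later rows make up. A row lasts 1/12 s, in which the tool goes at most 41.7 mm and 7.16 degrees, less where a joint would pass 70% of its speed; a pose out of reach is approached as far as the arm can. A call with a number of a shift or a turn outside -1 to 1 is refused whole. A call with a gripper value outside its range is refused whole. The fingers move at their own pace and stop on an object; the grip force is fixed at half the most. Time passes only in rows, so rows that repeat a pose let the fingers close. It gives the time, the measured TCP pose, the force, the opening and the grip force at its end, in the units of the state.
- bot.get_obs(): the state, without advancing time (a new reading comes with each control period).
- bot.camera(name): name is "side" or "top"; returns the picture (480x640x3 uint8, red, green, blue); there is no depth.
- bot.camera_info(name): a dict with "vertical_fov" (degrees; the focal length in pixels is half the picture's height over the tangent of half this angle, whatever the lens; pixels are square), "cx", "cy" (the principal point, pixels), "D" ([k1, k2, p1, p2, k3] as OpenCV has them; the pictures are not rectified), "pose" (4x4, takes a point from camera to world coordinates). Camera axes: x right, y up, looking along -z (the intrinsics and any distortion apply to the point x, -y, -z); pixel columns grow to the right and rows downward; lengths in m; the calibration is good to about 2 mm. A picture is of the moment at which its call begins. camera_info takes no time and is no camera call.
- bot.job_done(): hands the job in; it is judged then, once.
The state is a dict: "clock": time; "joint_pos": joint angles; "joint_vel": joint speeds; "tau": joint torques, N m; "eef_pos": TCP position; "tool_rot": TCP orientation; "ft_force": force on the tool from outside, world axes, zero at the start; "ft_torque": the same for the moment, N m; "grip_width": finger opening in m; "grasp_force": force on a finger pad.
Only numpy, scipy, OpenCV 4.12 (cv2) and the standard library are available. Lean on these libraries where they do the work, as an engineer would, in place of code of your own. Each camera call takes 0.05 s, during which the arm holds its last target. There are 200 camera calls.

## Working session

There is one attempt and no reset: what is moved stays moved. The work goes in short steps, Python scripts to look and compute and a tool call to move; the robot and the scene stay as the last step left them, time stands still between calls to the robot, and variables do not carry over. Pictures are saved under pics/ and viewed, at most 10 in all, crops included, and the job is handed in when it is done.

Besides the shell and the picture viewer there is one more tool, called after "Emit:" as name(argument=value, ...) on one line, values as JSON. step_arm: Moves the arm, as the interface text tells. Scaled input: -1 to 1 covers 0.5 m each way for a shift and pi/4 rad each way for a turn. Its arguments: {"type":"object","properties":{"targets":{"type":"string"}},"required":["targets"]}

```bash
mkdir -p pics
python3 - <<'E'
from workcell import bot
import cv2
for n in("top","side"):
    cv2.imwrite(f"pics/{n}0.png",bot.camera(n)[:,:,::-1]); i=bot.camera_info(n); print(n,i)
o=bot.get_obs(); print(o)
E
```

```text
top {'vertical_fov': 42.82501783228185, 'cx': 328.3302938942035, 'cy': 237.3607416233536, 'D': array([-0.21622813,  0.        ,  0.        ,  0.        ,  0.        ]), 'pose': array([[-0.02031879,  0.9962647 , -0.08392728,  0.47822501],
       [-0.99965564, -0.02163851, -0.01484493, -0.04342835],
       [-0.01660554,  0.08359675,  0.9963613 ,  1.13868686],
       [ 0.        ,  0.        ,  0.        ,  1.        ]])}
side {'vertical_fov': 50.32424693419252, 'cx': 315.5404561671108, 'cy': 235.4966735451545, 'D': array([0.00971434, 0.        , 0.        , 0.        , 0.        ]), 'pose': array([[-0.98945427,  0.03442424, -0.1406955 ,  0.44231091],
       [-0.14251593, -0.40488629,  0.90319228,  0.84784566],
       [-0.02587398,  0.91371881,  0.40552247,  0.44262394],
       [ 0.        ,  0.        ,  0.        ,  1.        ]])}
{'clock': 0.1, 'joint_pos': array([-1.30694939e+00,  2.41331757e-01,  3.86929312e-03,  1.33521816e+00,
        1.55436498e-05,  1.57082364e+00]), 'joint_vel': array([ 0.00037251, -0.0042539 ,  0.00394728, -0.00062285,  0.00114515,
        0.000817  ]), 'tau': array([-1.21474000e-03, -3.73137474e+01,  2.53010595e+01,  1.08502872e-02,
        1.87503517e-06, -7.81798434e-06]), 'eef_pos': array([ 0.1302388 , -0.48208704,  0.19740894]), 'tool_rot': array([ 9.91312069e-01,  1.31527539e-01, -1.16239646e-04, -9.34981712e-04]), 'ft_force': array([ 0.29369475,  0.40565593, -0.31069088]), 'ft_torque': array([ 0.03446119, -0.02957078,  0.03291877]), 'grasp_force': 0.0, 'grip_width': 0.08562744566301572}
```

View pics/top0.png

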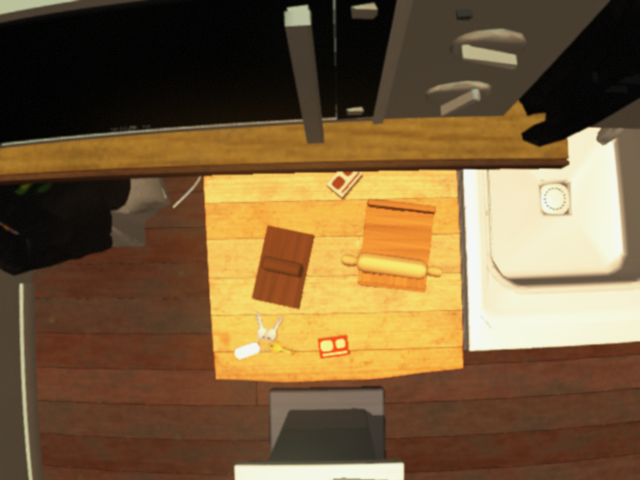

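View pics/side0.png

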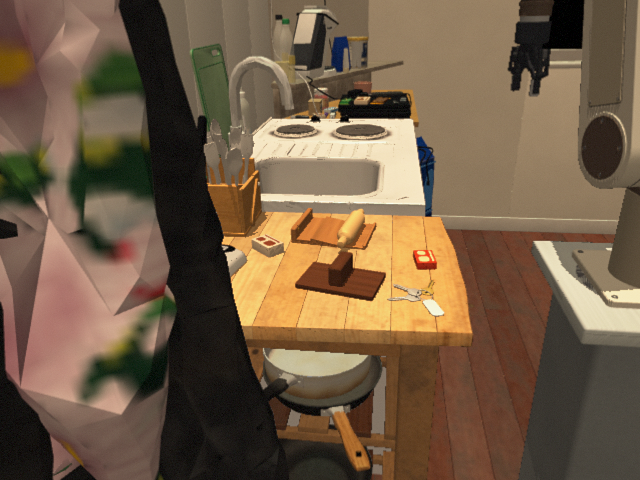

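The top view shows the float with its handle at about (283,267), the rest around (397,245) and the pin from (348,260) to (436,272). In the side view the float is near (340,275) and the pin near (350,228). I'll enlarge both.

Run:
```python
import cv2
t=cv2.imread("pics/top0.png");s=cv2.imread("pics/side0.png")
cv2.imwrite("pics/topc.png",cv2.resize(t[185:320,245:445],None,fx=4,fy=4,interpolation=2))
cv2.imwrite("pics/sidec.png",cv2.resize(s[200:310,280:400],None,fx=5,fy=5,interpolation=2))
```

```text
(no output)
```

View pics/topc.png

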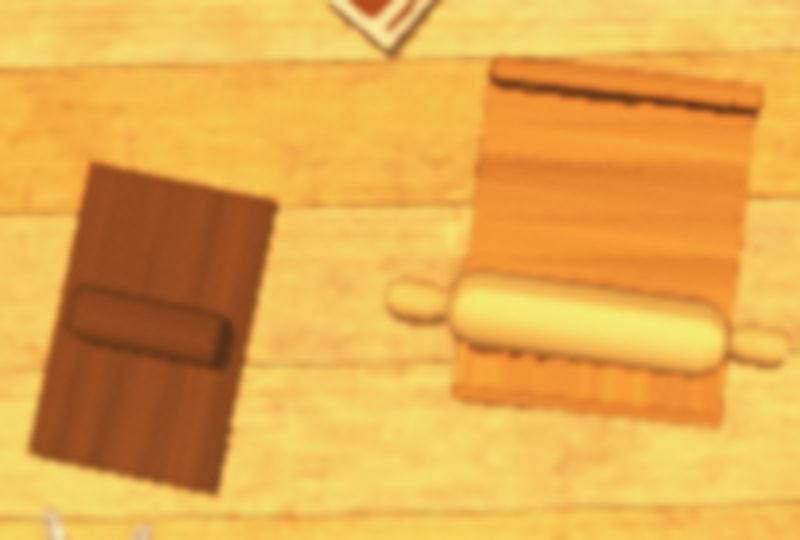

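View pics/sidec.png

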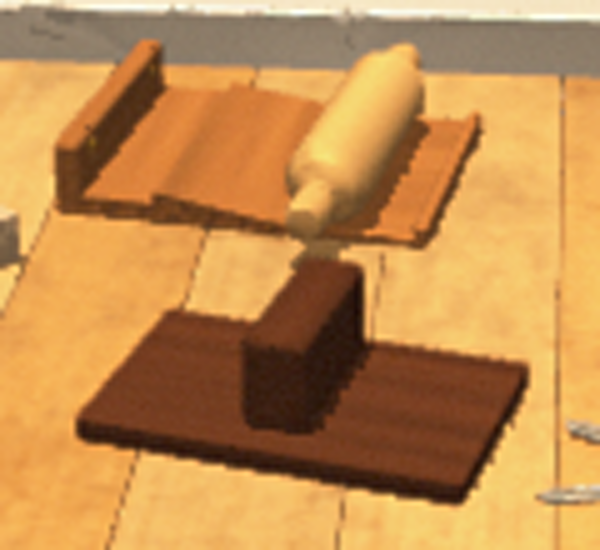

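In the crops, the float's plate corners are clear in both views: top (92,163), (277,203), (217,495), (30,454), side (80,425), (170,312), (525,368), (462,490). The handle top, back stop, front lip and pin tips can also be matched.

```bash
cat > h.py <<'E'
import numpy as np,cv2
from workcell import bot
def cam(n):
    i=bot.camera_info(n); f=240/np.tan(np.radians(i["vertical_fov"]/2))
    return np.array([[f,0,i["cx"]],[0,f,i["cy"]],[0,0,1]]),i["D"],i["pose"]
def ray(n,p):
    K,D,T=cam(n); a=cv2.undistortPoints(np.array([[p]],float),K,D)[0,0]
    d=T[:3,:3]@[a[0],-a[1],-1]; return T[:3,3],d/np.linalg.norm(d)
def plane(n,p,z):
    o,d=ray(n,p); return o+d*(z-o[2])/d[2]
def tri(pt,ps):
    A=0;b=0
    for n,p in(("top",pt),("side",ps)):
        o,d=ray(n,p);M=np.eye(3)-np.outer(d,d);A=A+M;b=b+M@o
    return np.linalg.solve(A,b)
def proj(n,P):
    K,D,T=cam(n); q=(np.atleast_2d(P)-T[:3,3])@T[:3,:3]; q=q*[1,-1,-1]
    return cv2.projectPoints(q,np.zeros(3),np.zeros(3),K,D)[0][:,0]
E
python3 - <<'E'
from h import *
np.set_printoptions(precision=4,suppress=True)
tc=lambda u,v:(245+(u+.5)/4-.5,185+(v+.5)/4-.5)
sc=lambda u,v:(280+(u+.5)/5-.5,200+(v+.5)/5-.5)
for l,t,s,z in [("f++",(92,163),(80,425),.01),("f+-",(277,203),(170,312),.01),("f--",(217,495),(525,368),.01),("f-+",(30,454),(462,490),.01),
 ("h++",(75,288),(245,340),.046),("h--",(220,365),(362,268),.046),
 ("stop b+",(497,57),(57,147),.032),("stop b-",(762,87),(150,40),.032),("lip+",(453,397),(423,238),.01),("lip-",(720,425),(478,118),.01),
 ("pin+",(388,298),(305,218),.023),("pin-",(788,347),(408,55),.023)]:
    print(l,tri(tc(*t),sc(*s)),plane("top",tc(*t),z)[:2],plane("side",sc(*s),z)[:2])
E
```

```text
f++ [0.5985 0.0863 0.006 ] [0.5981 0.0859] [0.597  0.0933]
f+- [0.5786 0.0003 0.0073] [0.5776 0.0001] [0.5786 0.0055]
f-- [0.4448 0.0305 0.0064] [0.4433 0.0303] [0.4463 0.0373]
f-+ [0.4644 0.1172 0.0063] [0.4636 0.1166] [0.465  0.1234]
h++ [0.5389 0.0904 0.0442] [0.5381 0.0901] [0.5392 0.0938]
h-- [0.5039 0.0259 0.0414] [0.5024 0.0255] [0.5046 0.0354]
stop b+ [ 0.641  -0.1025  0.0287] [ 0.6403 -0.1024] [ 0.6396 -0.0949]
stop b- [ 0.6227 -0.224   0.0304] [ 0.6241 -0.2236] [ 0.6204 -0.2195]
lip+ [ 0.4876 -0.0794  0.0044] [ 0.4862 -0.0793] [ 0.4884 -0.0675]
lip- [ 0.471  -0.2029  0.0057] [ 0.4703 -0.2023] [ 0.4714 -0.1925]
pin+ [ 0.5325 -0.0502  0.0249] [ 0.5318 -0.0502] [ 0.5338 -0.0542]
pin- [ 0.5049 -0.2329  0.023 ] [ 0.5052 -0.2329] [ 0.5046 -0.2328]
```

Emit:
step_arm(targets="1 .64 .54 0 0 0 .89;1 .64 .54 0 0 0 .89;1 .64 .54 0 0 0 .89;1 .64 .54 0 0 0 .89;1 .64 .54 0 0 0 .89;1 .64 .54 0 0 0 .89;1 .64 .54 0 0 0 .89;1 .64 .54 0 0 0 .89;1 .64 .54 0 0 0 .89;1 .64 .54 0 0 0 .89")

```text
clock: 0.93
eef_pos: [0.4498, -0.2122, 0.1979]
tool_rot: [0.886, 0.463, -0.0, -0.0]
ft_force: [1.0, -0.6, -0.2]
grip_width: 0.0851
grasp_force: 0.0
```

Emit:
step_arm(targets="1 .144 .542 -.19 0 0 .489;1 .144 .542 -.19 0 0 .489;1 .144 .542 -.19 0 0 .489;1 .144 .542 -.19 0 0 .489;1 .144 .542 -.19 0 0 .489;1 .144 .542 -.19 0 0 .489;1 .144 .542 -.19 0 0 .489;1 .144 .542 -.19 0 0 .489;1 .144 .542 -.19 0 0 .489;1 .144 .542 -.19 0 0 .489")

```text
clock: 1.77
eef_pos: [0.5202, 0.057, 0.1027]
tool_rot: [0.781, 0.624, -0.001, -0.0]
ft_force: [-0.6, -0.3, -0.0]
grip_width: 0.0855
grasp_force: 0.0
```

Run:
```python
from h import *
s=bot.camera("side")[:,:,::-1];t=bot.camera("top")[:,:,::-1]
a=cv2.resize(s[200:310,280:400],None,fx=5,fy=5,interpolation=2)
cv2.imwrite("pics/s1.png",a);print(bot.get_obs()["eef_pos"],bot.get_obs()["tool_rot"],bot.get_obs()["ft_force"])
```

```text
[0.52077147 0.05577766 0.10357402] [ 7.82186437e-01  6.23044402e-01 -4.44311590e-05  2.21212164e-04] [-0.86187955 -0.81610299  0.60904995]
```

View pics/s1.png

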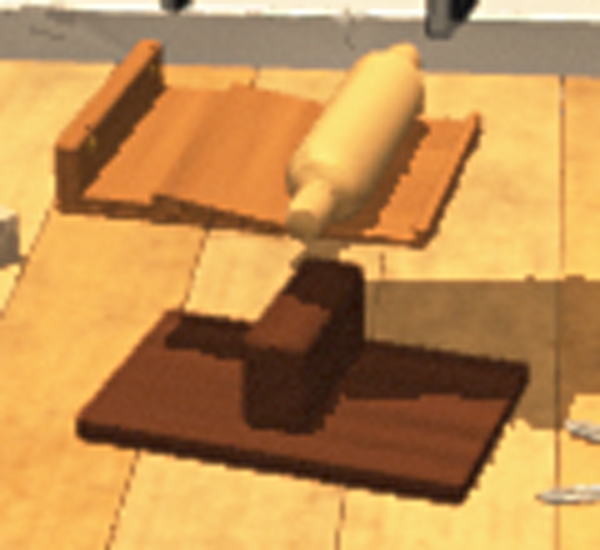

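The fingers sit above the scene, with their tips at the top edge around columns 175 and 440. They straddle the float's handle at about (305,305). Going down.

Emit:
step_arm(targets="1 .001 .003 -.06 0 0 0;1 .001 .003 -.12 0 0 0;1 .001 .003 -.16 0 0 0;1 .001 .003 -.173 0 0 0;1 .001 .003 -.173 0 0 0;1 .001 .003 -.173 0 0 0")

```text
clock: 2.37
eef_pos: [0.522, 0.0575, 0.0177]
tool_rot: [0.782, 0.623, 0.0, 0.0]
ft_force: [-0.7, 0.2, 0.7]
grip_width: 0.0854
grasp_force: 0.0
```

Emit:
step_arm(targets="-1 0 0 0 0 0 0;-1 0 0 0 0 0 0;-1 0 0 0 0 0 0;-1 0 0 0 0 0 0;-1 0 0 0 0 0 0;-1 0 0 0 0 0 0;-1 0 0 0 0 0 0;-1 0 0 0 0 0 0")

```text
clock: 3.03
eef_pos: [0.5212, 0.0586, 0.0167]
tool_rot: [0.782, 0.624, -0.0, -0.0]
ft_force: [-0.2, -0.0, 0.9]
grip_width: -0.0001
grasp_force: 0.0
```

The fingers shut on nothing, so I'll look.

Run:
```python
from h import *
s=bot.camera("side")[:,:,::-1];t=bot.camera("top")[:,:,::-1]
o=bot.get_obs();print(o)
print(proj("side",o["eef_pos"]),proj("top",o["eef_pos"]))
a=cv2.resize(s[140:320,270:470],None,fx=2.9,fy=2.9,interpolation=2);b=cv2.resize(t[200:330,240:330],None,fx=3,fy=3,interpolation=2)
c=np.zeros((522,800,3),np.uint8);c[:a.shape[0],:a.shape[1]]=a[:522]
bb=b[:, :220];c[:b.shape[0],580:800]=bb
cv2.imwrite("pics/s2.png",c)
```

```text
{'clock': 3.1333, 'joint_pos': array([ 1.11853332e-01,  4.39097271e-01, -2.17462197e-01,  9.14421115e-01,
        3.98610726e-05,  1.90647598e+00]), 'joint_vel': array([ 1.65517722e-04, -9.02596206e-04, -1.12639153e-03, -2.03612837e-03,
       -9.90370009e-05,  8.65378941e-04]), 'tau': array([ 4.54158886e-03, -4.21551955e+01,  2.08153528e+01,  2.74355494e-03,
        2.28547242e-04, -3.32175819e-05]), 'eef_pos': array([0.52126276, 0.05856286, 0.01663158]), 'tool_rot': array([ 7.81652771e-01,  6.23713826e-01, -6.73617415e-05, -6.59334586e-05]), 'ft_force': array([ 0.21728542, -0.10038004,  0.65678609]), 'ft_torque': array([-0.02503112,  0.00511805,  0.00065119]), 'grasp_force': 0.0, 'grip_width': 0.00013180867564813872}
[[341.40191409 273.64342179]] [[282.52579307 266.26394537]]
```

View pics/s2.png

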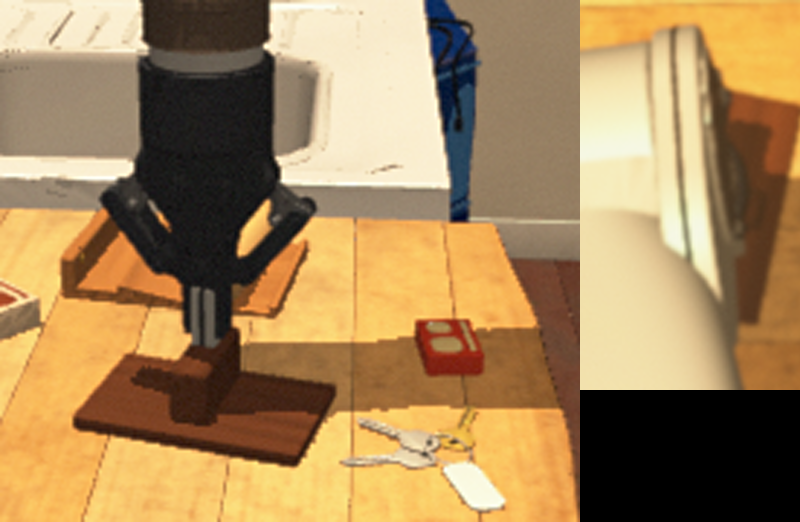

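The picture shows the shut fingertips at side pixel about (341,259), sitting on or above the handle top. The reported TCP should project to (341,274). I'll check both against the earlier open-finger picture.

Run:
```python
from h import *
np.set_printoptions(precision=4,suppress=True)
def at(p,y): o,d=ray("side",p); return o+d*(y-o[1])/d[1]
# now
for p in((338,259),(344,259)): print(at(p,.0586))
u=np.array([np.cos(-.2255),np.sin(-.2255),0])
c=np.array([.5208,.0558,.1036])
for sgn,p in((1,(315,201)),(-1,(368.5,206.5))):
    q=c+sgn*u*.0425+[0,0,.013]; print(q,proj("side",q),at(p,q[1]))
print(proj("side",[[.522,.0586,.046],[.522,.0586,.05]]))
```

```text
[0.527  0.0586 0.0451]
[0.5166 0.0586 0.0456]
[0.5622 0.0463 0.1166] [[317.8933 217.4899]] [0.5664 0.0463 0.1464]
[0.4794 0.0653 0.1166] [[365.9489 223.2571]] [0.4757 0.0653 0.1463]
[[340.884  258.6526]
 [340.8706 256.5809]]
```

Run:
```python
from h import *
np.set_printoptions(precision=4,suppress=True)
P=np.array([[.1302,-.482,.1974],[.1302,-.482,.227],[.1302,-.55,.197]])
print(proj("side",P),proj("top",P))
s=cv2.imread("pics/side0.png");t=cv2.imread("pics/top0.png")
b=bot.camera("top")[:,:,::-1]
c=np.zeros((560,800,3),np.uint8)
c[:400,:320]=cv2.resize(s[40:140,490:570],None,fx=4,fy=4,interpolation=2)
c[:400,320:800]=cv2.resize(b[200:400,200:440],None,fx=2,fy=2,interpolation=2)
c[400:560,320:640]=t[320:480,320:640]
cv2.imwrite("pics/s3.png",c)
```

```text
[[521.166  111.79  ]
 [522.8639  99.4517]
 [515.3199 107.0228]] [[609.1062 490.615 ]
 [616.2407 495.7808]
 [644.3505 484.9214]]
```

View pics/s3.png

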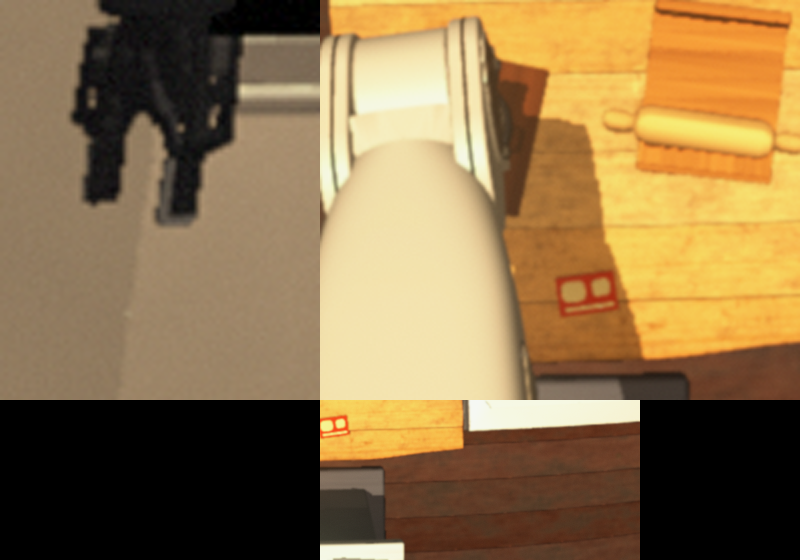

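The start picture gives the same result: tips at about (516,90) and (534,95), which is some 12 px above the prediction and matches a tool 29–30 mm higher than reported. A y error would have shifted the columns to the left, and they aren't. I conclude true z ≈ reported + 0.0295. I'll open, go down a further 29 mm and grip again, watching the force.

Emit:
step_arm(targets="1 0 0 .01 0 0 0;1 0 0 .01 0 0 0;1 0 0 .01 0 0 0;1 0 0 .01 0 0 0;1 0 0 .01 0 0 0;1 0 0 .01 0 0 0;1 0 0 .01 0 0 0;1 0 0 .01 0 0 0")

```text
clock: 3.85
eef_pos: [0.5212, 0.0585, 0.0216]
tool_rot: [0.782, 0.624, -0.0, -0.0]
ft_force: [0.3, 0.0, 0.7]
grip_width: 0.0854
grasp_force: 0.0
```

Emit:
step_arm(targets="1 0 0 -.03 0 0 0;1 0 0 -.05 0 0 0;1 0 0 -.066 0 0 0;1 0 0 -.066 0 0 0;1 0 0 -.066 0 0 0")

```text
clock: 4.27
eef_pos: [0.5205, 0.0584, -0.012]
tool_rot: [0.782, 0.624, -0.001, -0.001]
ft_force: [-0.2, -0.1, 0.4]
grip_width: 0.0853
grasp_force: 0.0
```

Emit:
step_arm(targets="-1 0 0 0 0 0 0;-1 0 0 0 0 0 0;-1 0 0 0 0 0 0;-1 0 0 0 0 0 0;-1 0 0 0 0 0 0;-1 0 0 0 0 0 0;-1 0 0 0 0 0 0")

```text
clock: 4.85
eef_pos: [0.5219, 0.0586, -0.0107]
tool_rot: [0.782, 0.624, 0.001, 0.0]
ft_force: [-0.4, 0.9, 2.6]
grip_width: 0.0227
grasp_force: 60.1
```

Handle gripped at 22.7 mm and 60 N. Now lift and carry the float to the start of the roll, with its front end over the pin and lined up with the rest.

Emit:
step_arm(targets="-1 0 0 .05 0 0 0;-1 0 0 .1 0 0 0;-1 0 0 .15 0 0 0;-1 -.114 -.384 .15 0 0 .1;-1 -.114 -.384 .15 0 0 .1;-1 -.114 -.384 .15 0 0 .1;-1 -.114 -.384 .15 0 0 .1;-1 -.114 -.384 .15 0 0 .1;-1 -.114 -.384 .15 0 0 .1;-1 -.114 -.384 .15 0 0 .1")

```text
clock: 5.68
eef_pos: [0.4632, -0.135, 0.0633]
tool_rot: [0.758, 0.652, -0.0, -0.001]
ft_force: [0.2, 0.7, -1.8]
grip_width: 0.0228
grasp_force: 59.6
```

Run:
```python
from h import *
o=bot.get_obs();print(o["eef_pos"],o["tool_rot"],o["ft_force"],o["ft_torque"])
s=bot.camera("side")[:,:,::-1];t=bot.camera("top")[:,:,::-1]
c=np.zeros((480,800,3),np.uint8)
c[:480,:400]=cv2.resize(s[170:290,300:400],None,fx=4,fy=4,interpolation=2)
c[:480,400:]=cv2.resize(t[180:320,330:445],(400,480),interpolation=2)
cv2.imwrite("pics/s4.png",c)
```

```text
[ 0.46320633 -0.13501099  0.06334395] [ 7.58007542e-01  6.52245535e-01 -1.66551085e-04 -5.49290882e-04] [ 0.15637808  0.70797218 -1.78705452] [-0.0043662  -0.02442121  0.01167736]
```

View pics/s4.png

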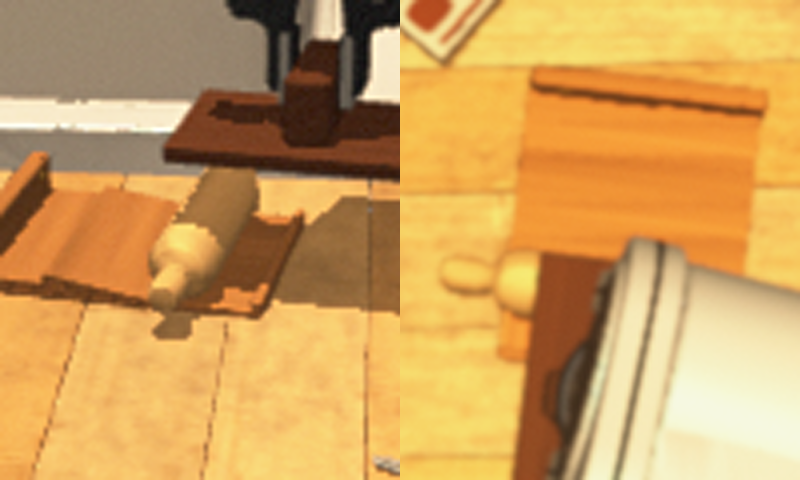

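The float is level over the pin. In the side crop its front edge is at about (165,155), ahead of the pin; in the top crop the plate's front-left corner is at (540,255), just inside the barrel's left end. Lowering onto the pin while watching the force.

Emit:
step_arm(targets="-1 .002 .002 -.04 0 0 0;-1 .002 .002 -.055 0 0 0;-1 .002 .002 -.06 0 0 0;-1 .002 .002 -.06 0 0 0;-1 .002 .002 -.06 0 0 0")

```text
clock: 6.2
eef_pos: [0.4655, -0.1318, 0.0337]
tool_rot: [0.756, 0.654, -0.0, -0.0]
ft_force: [-0.1, -0.2, -1.5]
grip_width: 0.0227
grasp_force: 59.5
```

Emit:
step_arm(targets="-1 0 0 -.002 0 0 0;-1 0 0 -.004 0 0 0;-1 0 0 -.004 0 0 0")

```text
clock: 6.45
eef_pos: [0.4656, -0.1325, 0.032]
tool_rot: [0.757, 0.654, 0.0, 0.0]
ft_force: [0.2, 0.5, -1.2]
grip_width: 0.0226
grasp_force: 59.5
```

Emit:
step_arm(targets="-1 0 0 -.002 0 0 0;-1 0 0 -.002 0 0 0;-1 0 0 -.002 0 0 0")

```text
clock: 6.7
eef_pos: [0.4653, -0.1326, 0.0308]
tool_rot: [0.757, 0.654, 0.0, 0.0]
ft_force: [-0.2, 1.2, -2.1]
grip_width: 0.0235
grasp_force: 59.5
```

Emit:
step_arm(targets="-1 0 0 -.002 0 0 0;-1 0 0 -.002 0 0 0;-1 0 0 -.002 0 0 0")

```text
clock: 6.95
eef_pos: [0.4659, -0.1327, 0.0301]
tool_rot: [0.757, 0.654, 0.0, 0.0]
ft_force: [-0.3, -0.1, -0.1]
grip_width: 0.0229
grasp_force: 59.9
```

Emit:
step_arm(targets="-1 0 0 -.002 0 0 0;-1 0 0 -.002 0 0 0;-1 0 0 -.002 0 0 0")

```text
clock: 7.2
eef_pos: [0.4669, -0.1328, 0.0298]
tool_rot: [0.757, 0.654, 0.001, 0.001]
ft_force: [0.3, -0.5, 5.6]
grip_width: 0.023
grasp_force: 60.5
```

About 7 N on the pin. Rolling now, in short strokes, following the ramp and checking the force each time.

Emit:
step_arm(targets="-1 .005 -.0007 0 0 0 0;-1 .01 -.0014 0 0 0 0;-1 .015 -.0022 0 0 0 0;-1 .02 -.0029 0 0 0 0")

```text
clock: 7.53
eef_pos: [0.4768, -0.1344, 0.0299]
tool_rot: [0.757, 0.654, 0.001, 0.001]
ft_force: [0.2, -0.6, 6.3]
grip_width: 0.0231
grasp_force: 60.6
```

Emit:
step_arm(targets="-1 .005 -.0007 .0003 0 0 0;-1 .01 -.0014 .0006 0 0 0;-1 .015 -.0022 .001 0 0 0;-1 .02 -.0029 .0014 0 0 0")

```text
clock: 7.87
eef_pos: [0.4862, -0.136, 0.0303]
tool_rot: [0.757, 0.654, 0.0, 0.001]
ft_force: [-0.5, -0.1, 4.8]
grip_width: 0.0231
grasp_force: 60.4
```

Emit:
step_arm(targets="-1 .005 -.0007 .0003 0 0 0;-1 .01 -.0014 .0006 0 0 0;-1 .015 -.0022 .001 0 0 0;-1 .02 -.0029 .0014 0 0 0")

```text
clock: 8.2
eef_pos: [0.496, -0.1375, 0.0307]
tool_rot: [0.757, 0.654, 0.0, 0.001]
ft_force: [-0.7, -1.5, 4.8]
grip_width: 0.0226
grasp_force: 60.4
```

Emit:
step_arm(targets="-1 .005 -.0007 .0003 0 0 0;-1 .01 -.0014 .0006 0 0 0;-1 .015 -.0022 .001 0 0 0;-1 .02 -.0029 .0014 0 0 0")

```text
clock: 8.53
eef_pos: [0.5058, -0.1389, 0.0312]
tool_rot: [0.757, 0.654, -0.0, 0.001]
ft_force: [-1.0, -1.5, 4.6]
grip_width: 0.0229
grasp_force: 60.4
```

Emit:
step_arm(targets="-1 .005 -.0007 .0003 0 0 0;-1 .01 -.0014 .0006 0 0 0;-1 .015 -.0022 .001 0 0 0;-1 .02 -.0029 .0013 0 0 0;-1 .025 -.0036 .0016 0 0 0;-1 .03 -.0044 .002 0 0 0")

```text
clock: 9.03
eef_pos: [0.5206, -0.1412, 0.0322]
tool_rot: [0.757, 0.654, -0.0, 0.001]
ft_force: [-1.2, -2.6, 6.0]
grip_width: 0.0233
grasp_force: 60.6
```

Emit:
step_arm(targets="-1 .005 -.0007 .0003 0 0 0;-1 .01 -.0014 .0006 0 0 0;-1 .015 -.0022 .001 0 0 0;-1 .02 -.0029 .0013 0 0 0;-1 .025 -.0036 .0016 0 0 0;-1 .03 -.0044 .002 0 0 0")

```text
clock: 9.53
eef_pos: [0.5357, -0.1436, 0.0334]
tool_rot: [0.757, 0.654, -0.0, 0.001]
ft_force: [-0.4, -2.8, 7.5]
grip_width: 0.0227
grasp_force: 60.7
```

Emit:
step_arm(targets="-1 .005 -.001 .0008 0 0 0;-1 .01 -.002 .0014 0 0 0;-1 .015 -.003 .002 0 0 0;-1 .02 -.0038 .0025 0 0 0;-1 .025 -.0046 .003 0 0 0;-1 .03 -.0055 .0035 0 0 0")

```text
clock: 10.03
eef_pos: [0.5503, -0.1458, 0.0346]
tool_rot: [0.757, 0.654, -0.0, 0.0]
ft_force: [-1.2, -2.7, 4.5]
grip_width: 0.0227
grasp_force: 60.4
```

Run:
```python
from h import *
o=bot.get_obs();print(o["eef_pos"],o["ft_force"],o["ft_torque"])
s=bot.camera("side")[:,:,::-1];t=bot.camera("top")[:,:,::-1]
c=np.zeros((480,800,3),np.uint8)
c[:480,:400]=cv2.resize(s[190:270,300:400],(400,480),interpolation=2)
c[:480,400:]=cv2.resize(t[180:320,330:445],(400,480),interpolation=2)
cv2.imwrite("pics/s5.png",c)
```

```text
[ 0.55029522 -0.14583461  0.03458138] [-1.24146217 -2.70832122  4.51143013] [-0.44489923  0.19768089  0.01390704]
```

View pics/s5.png

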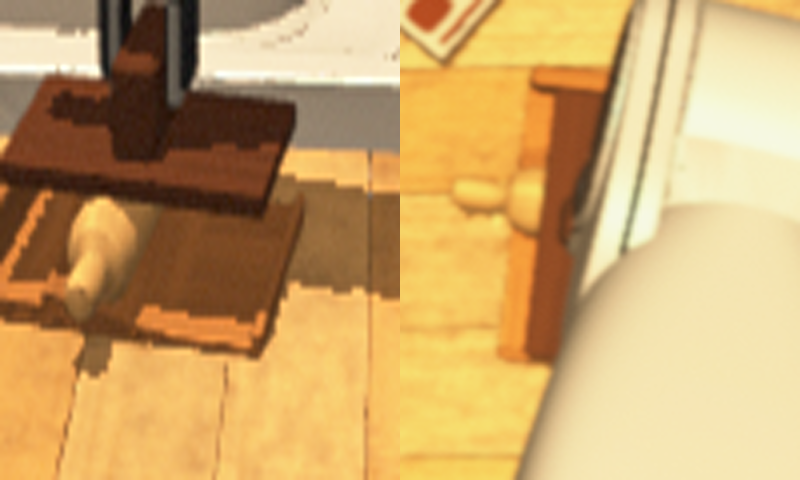

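The pin has rolled roughly 40 mm and is about halfway up. In the top crop its tip moved from (440,272) to (455,190), still parallel and centred, with the float level. Continuing.

Emit:
step_arm(targets="-1 .005 -.0009 .0003 0 0 0;-1 .01 -.0018 .0006 0 0 0;-1 .015 -.0026 .001 0 0 0;-1 .02 -.0033 .0014 0 0 0;-1 .025 -.004 .0018 0 0 0;-1 .03 -.0048 .0022 0 0 0")

```text
clock: 10.63
eef_pos: [0.5652, -0.1481, 0.0358]
tool_rot: [0.757, 0.654, -0.0, 0.0]
ft_force: [-1.0, -2.8, 5.0]
grip_width: 0.0229
grasp_force: 60.5
```

Emit:
step_arm(targets="-1 .005 -.0009 .0003 0 0 0;-1 .01 -.0018 .0006 0 0 0;-1 .015 -.0026 .001 0 0 0;-1 .02 -.0033 .0014 0 0 0;-1 .025 -.004 .0018 0 0 0;-1 .03 -.0048 .0022 0 0 0")

```text
clock: 11.13
eef_pos: [0.5802, -0.1504, 0.037]
tool_rot: [0.757, 0.654, -0.0, 0.0]
ft_force: [-0.5, -1.3, 6.2]
grip_width: 0.0226
grasp_force: 60.6
```

Emit:
step_arm(targets="-1 .005 -.0007 .0005 0 0 0;-1 .01 -.0014 .001 0 0 0;-1 .015 -.0022 .0014 0 0 0;-1 .02 -.0029 .0018 0 0 0;-1 .025 -.0037 .0022 0 0 0")

```text
clock: 11.55
eef_pos: [0.5926, -0.1523, 0.0379]
tool_rot: [0.757, 0.654, -0.0, -0.0]
ft_force: [-0.7, -2.3, 6.6]
grip_width: 0.0227
grasp_force: 60.5
```

Emit:
step_arm(targets="-1 .005 -.0007 .0003 0 0 0;-1 .01 -.0014 .0007 0 0 0;-1 .015 -.0022 .001 0 0 0;-1 .02 -.0029 .0013 0 0 0")

```text
clock: 11.88
eef_pos: [0.6026, -0.1539, 0.0387]
tool_rot: [0.757, 0.654, -0.0, 0.0]
ft_force: [-1.3, -2.4, 7.8]
grip_width: 0.0225
grasp_force: 60.6
```

Emit:
step_arm(targets="-1 .005 -.0007 .0006 0 0 0;-1 .01 -.0014 .0012 0 0 0;-1 .015 -.0022 .0014 0 0 0;-1 .02 -.0029 .0014 0 0 0")

```text
clock: 12.22
eef_pos: [0.6129, -0.1552, 0.039]
tool_rot: [0.757, 0.654, -0.0, 0.0]
ft_force: [-0.0, -2.1, 3.5]
grip_width: 0.0229
grasp_force: 60.3
```

Emit:
step_arm(targets="-1 .005 -.0007 0 0 0 0;-1 .01 -.0014 0 0 0 0;-1 .015 -.0022 0 0 0 0;-1 .02 -.0029 0 0 0 0")

```text
clock: 12.55
eef_pos: [0.6225, -0.1556, 0.0383]
tool_rot: [0.756, 0.654, -0.0, -0.001]
ft_force: [-0.4, 0.2, -0.9]
grip_width: 0.0234
grasp_force: 59.5
```

The force has gone to nothing just past the crest, so the pin should have dropped in. Lifting the float away to free the view.

Emit:
step_arm(targets="-1 0 0 .04 0 0 0;-1 0 0 .08 0 0 0;-1 -.1 .2 .09 0 0 0;-1 -.2 .43 .09 0 0 0;-1 -.2 .43 .09 0 0 0;-1 -.2 .43 .09 0 0 0;-1 -.2 .43 .09 0 0 0;-1 -.2 .43 .09 0 0 0;-1 -.2 .43 .09 0 0 0;-1 -.2 .43 .09 0 0 0")

```text
clock: 13.38
eef_pos: [0.5214, 0.0606, 0.0836]
tool_rot: [0.755, 0.655, -0.001, -0.001]
ft_force: [0.1, -0.7, -1.4]
grip_width: 0.0228
grasp_force: 59.8
```

Run:
```python
from h import *
s=bot.camera("side")[:,:,::-1];t=bot.camera("top")[:,:,::-1]
c=np.zeros((480,800,3),np.uint8)
c[:480,:400]=cv2.resize(s[190:290,270:400],(400,480),interpolation=2)
c[:480,400:]=cv2.resize(t[180:320,330:445],(400,480),interpolation=2)
cv2.imwrite("pics/s6.png",c)
R=lambda x,y,z:[.6025+.9893*x+.1455*y,-.159-.1455*x+.9893*y,z]
f=lambda p:[(400+(u-330)*400/115,(v-180)*480/140) for u,v in p]
print("expect seated tips, y=0:",f(proj("top",[R(0,.093,.027),R(0,-.093,.027)])))
```

```text
expect seated tips, y=0: [(np.float64(468.7643921791046), np.float64(112.56983367713494)), (np.float64(817.9808116459587), np.float64(155.7946539528219))]
```

View pics/s6.png

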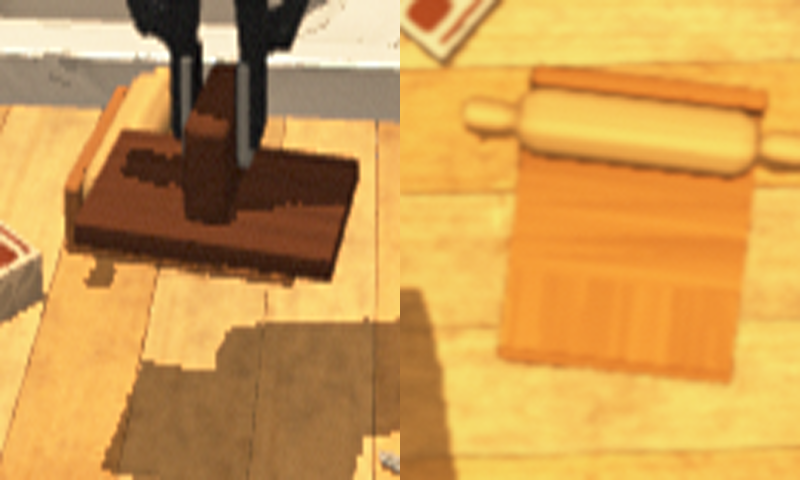

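The pin lies in the groove against the back stop. In the top crop its left tip is at (465,113), where (469,113) was predicted for a seated pin. Laying the float down now.

Emit:
step_arm(targets="-1 .02 0 -.06 0 0 -.1;-1 .02 0 -.12 0 0 -.1;-1 .02 0 -.16 0 0 -.1;-1 .02 0 -.178 0 0 -.1;-1 .02 0 -.178 0 0 -.1;-1 .02 0 -.178 0 0 -.1")

```text
clock: 13.98
eef_pos: [0.5331, 0.0577, -0.0049]
tool_rot: [0.782, 0.623, -0.0, -0.0]
ft_force: [0.2, -1.5, -0.5]
grip_width: 0.0228
grasp_force: 59.8
```

Emit:
step_arm(targets="-1 0 0 -.004 0 0 0;-1 0 0 -.006 0 0 0;-1 0 0 -.008 0 0 0;-1 0 0 -.008 0 0 0")

```text
clock: 14.32
eef_pos: [0.5335, 0.0586, -0.008]
tool_rot: [0.782, 0.624, 0.001, 0.0]
ft_force: [-1.3, -0.1, -2.0]
grip_width: 0.0231
grasp_force: 59.8
```

Emit:
step_arm(targets="-1 0 0 -.002 0 0 0;-1 0 0 -.004 0 0 0;-1 0 0 -.004 0 0 0")

```text
clock: 14.57
eef_pos: [0.533, 0.0586, -0.0107]
tool_rot: [0.782, 0.624, 0.0, 0.0]
ft_force: [0.4, -0.5, -1.8]
grip_width: 0.023
grasp_force: 59.9
```

Emit:
step_arm(targets="-1 0 0 -.002 0 0 0;-1 0 0 -.002 0 0 0;-1 0 0 -.002 0 0 0")

```text
clock: 14.82
eef_pos: [0.533, 0.0586, -0.0107]
tool_rot: [0.782, 0.624, 0.0, 0.0]
ft_force: [-2.8, 0.3, 5.8]
grip_width: 0.0227
grasp_force: 60.8
```

The float is pressing lightly on the worktop. Letting go and lifting off.

Emit:
step_arm(targets="1 0 0 0 0 0 0;1 0 0 0 0 0 0;1 0 0 0 0 0 0;1 0 0 0 0 0 0;1 0 0 0 0 0 0;1 0 0 0 0 0 0;1 0 0 0 0 0 0;1 0 0 0 0 0 0")

```text
clock: 15.48
eef_pos: [0.5328, 0.0586, -0.0119]
tool_rot: [0.782, 0.624, -0.0, -0.0]
ft_force: [-0.4, 0.4, -0.5]
grip_width: 0.0856
grasp_force: 0.0
```

Emit:
step_arm(targets="1 0 0 .04 0 0 0;1 0 0 .1 0 0 0;1 0 0 .18 0 0 0;1 0 0 .26 0 0 0;1 0 0 .28 0 0 0;1 0 0 .28 0 0 0;1 0 0 .28 0 0 0")

```text
clock: 16.07
eef_pos: [0.5332, 0.0586, 0.1286]
tool_rot: [0.782, 0.624, 0.001, 0.0]
ft_force: [-0.3, 0.6, -0.9]
grip_width: 0.0852
grasp_force: 0.0
```

Run:
```python
from h import *
o=bot.get_obs();print(o["eef_pos"],o["ft_force"],o["grip_width"])
s=bot.camera("side")[:,:,::-1];t=bot.camera("top")[:,:,::-1];p=cv2.imread("pics/side0.png")
# pin still where last seen; float: dark-plate pixels bounding in side view against prediction on the worktop
o6=cv2.imread("pics/s6.png")[:,400:]; n=cv2.resize(t[180:320,330:445],(400,480),interpolation=2)
print("pin/rest diff",np.abs(o6[60:400,50:].astype(int)-n[60:400,50:]).mean())
m=(s[:,:,2]<110)&(s[:,:,2]>s[:,:,0]+25); m=m[235:320,280:400].astype(np.uint8)
k,l,st,_=cv2.connectedComponentsWithStats(m); b=st[1+st[1:,4].argmax()]; print("seen u,v box",b[0]+280,b[1]+235,b[0]+b[2]+280,b[1]+b[3]+235)
c,q=np.cos(-.225),np.sin(-.225)
q=proj("side",[[.533+c*x-q*y,.0586+q*x+c*y,z] for x,y,z in [(a*.07,e*.045,h) for a in(1,-1) for e in(1,-1) for h in(0,.01)]+[(a*.012,e*.035,.046) for a in(1,-1) for e in(1,-1)]])
print("expected",q.min(0),q.max(0))
```

```text
[0.53320846 0.05858788 0.12862988] [-0.32360238  0.59153695 -0.87486103] 0.08519163169784308
pin/rest diff 0.8955266106442576
seen u,v box 290 252 380 300
expected [288.14373909 249.20718577] [379.95996879 300.85858882]
```

The pin hasn't moved since the last look, and the float lies flat where expected. Handing in.

```bash
python3 -c "
from workcell import bot
print(bot.job_done())"
```

```text
the job is handed in; nothing more can be done
None
```

The job is handed in at about 16 s of robot time: the last pictures show the pin seated in the groove and the float released flat on the worktop clear of the rest, but the hand-in gave no verdict (the reported tool height was about 30 mm too low, so the first grip closed on air; I corrected for it).

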